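Seat a toy boiler in the drilling V-blocks and hold it down

TASK

The toy locomotive's boiler, the thick plain wooden cylinder with a small round boss on its front end, lies in the wooden rack; carry it without dropping it to the metal drilling jig and lay it in the two V-blocks with its flat back end up against the jig's end stop. Press it down firmly, with about 15 N, so that it bears on both sides of the Vs, and finish while still holding it pressed there as if for the drill. Leave the other two turned pieces and everything else on the bench where they are.

Things in the scene. Friction and masses are not known exactly. Their poses are not given: they have to be found in the camera images.
- boiler_center (a point): Centre of the boiler: plain light-wood cylinder lying level in one of the rack's lanes, diameter 44 mm, length 140 mm plus a boss (diameter 20, 10 mm long) on the front end only; 105 to 210 g. Point on its axis, midway along the 140 mm. x axis along the cylinder to the flat back end (-x: the boss), z up at the start. At mid-length it is free at both sides and below for fingers.
- boiler_back (a point): Centre of the boiler's flat back end face, 70 mm from its centre along the boiler's +x.
- boiler_front (a point): Centre of the boiler's front end face (at the root of the boss), 70 mm from its centre along -x.
- jig: Fixed drilling jig: aluminium plate 190 x 90 x 12 mm with two dark steel V-blocks and an upright end stop. Origin: centre of the plate's underside; x along the V towards the stop, z up. Blocks 30 mm long, centred at x = -55 and +55 mm (80 mm gap for fingers). Seated boiler's axis 55 mm above the origin. Stop: 50 mm wide, 12 to 68 mm high, its face at x = +80 mm.
- cheek_left: The sloping V faces on the jig's +y side (both blocks), one contact line. Fixed to the jig, same origin and axes. The V is 90 degrees, symmetric about the jig's xz plane, apex line 24 mm above the origin, mouth 48 mm wide at height 48 mm.
- cheek_right: The two sloping V faces on the jig's -y side (both blocks), the other contact line. Fixed to the jig, same origin and axes as the jig.
- rack: Fixed plywood rack 135 x 270 mm, base 10 mm thick, with three lanes along its x axis at y = -90, 0, +90 mm; each lane is a pair of 16 mm thick notched combs 106 mm apart, 41 mm high, that carry a turned piece near its ends. Origin: centre of the underside, z up.
- dowel: A bystander, to be left alone: plain thin wooden rod, diameter 26 mm, 150 mm long, in another lane of the rack. Origin on its underside at mid-length, x along it.
- spindle: A bystander, to be left alone: turned wooden spindle 150 mm long, diameter 36 mm at the ends, waisted with a bead in the middle, in the remaining lane of the rack. Origin on its underside at mid-length, x along it.
- wagon: A bystander, to be left alone: small wooden toy wagon, 100 x 70 x 67 mm, loose. Origin at its underside centre.
- glue: A bystander, to be left alone: white bottle, diameter 54 mm, 150 mm high, loose. Origin at its underside centre.
- mallet: A bystander, to be left alone: wooden mallet lying down, 250 mm long, 64 mm high. Origin on the table under its handle; x towards the head.
- wheel_blank: A bystander, to be left alone: wooden disc, diameter 60 mm, 14 mm thick, lying flat. Origin at its underside centre.
- square: A bystander, to be left alone: carpenter's try square lying flat, stock 100 mm, blade 160 mm. Origin under its stock.
There are look-alikes about, which are no part of the job. What is shaped like the part that bears boiler_center but green or yellow is not meant.

How it is judged:
By the outcome, as a careful person would: the job done as asked, in the order asked, and still so for the second after the job is handed in, while the arm keeps its last pose, push and grip.
It also fails if it takes over 42 s, if anything falls off the work surface, if the arm or the gripper's body presses on something with over 40 N, if the wrist force passes 120 N, or if a joint passes its speed limit or range.

ROBOT

A 7-joint arm with a two-finger parallel gripper is mounted at the origin on the work surface. World frame = base frame: x ahead of the robot, y to its left, z up, the work surface at z = 0. Lengths are in m, angles in rad, forces in N, time in s.
With the tool pointing down it reaches from about 0.4 to 0.85 m from the base axis. Payload 10.4 kg.
Tool frame: the origin (TCP) lies on the centre line of the jaws, within the pads' length; the fingertips stand 14 mm ahead of it and the grasp point (between the pads) lies 5 mm behind it (tip_reach is the z of the fingertips in the tool frame, in m); z points along the fingers, x is the direction in which the jaws open and shut, and the axes are right-handed (so a half turn about z gives the same grasp; the last joint's range is limited). The gripper opens to 87 mm and grips with 3 to 60 N. Pads are 19 mm wide; open, the fingers measure 117 mm over their backs; the gripper's body (75 mm by 190 mm) begins 51 mm behind the grasp point.
Start: joints at [1.293, 0.332, -0.065, 1.46, 0.022, 1.35, -0.088], TCP at [0.158, -0.605, 0.237] pointing down, gripper open.
Joint ranges: [-2.6, 2.6], [-0.5, 2.12], [-1.47, 1.34], [0.16, 2.42], [-1.27, 4.41], [0.06, 2.06], [-2.6, 2.6]. Speed limits (rad/s): [2.22, 2.22, 2.79, 2.79, 3.14, 3.14, 3.14].

INTERFACE

Orientations are given as a unit quaternion [x, y, z, w].
In Python, from bench import * gives the robot as it stands.
- The arm moves only by the tool carry_out, never from a script. Its argument "rows" is a list of rows, each a list of 5 numbers: the closure, from -1 (fully open) to 1 (shut), so that 0 is half open, then the shift along the tool's x, y, z in units of 30 mm (1.0 is 30 mm), then the turn about the tool's z in units of 5 degrees (1.0 is 5 degrees). In form: [[jaw, x, y, z, turn], ...]. A call has 1 to 20 rows; each row shifts and turns the pose as measured when the row begins, along the tool's axes as they then stand; what a row does not reach is not made up. A row lasts 1/12 s, in which the tool goes at most 41.7 mm and 7.16 degrees, less where a joint would pass 70% of its speed; a pose out of reach is approached as far as the arm can. A call is refused whole if a number of a shift passes 1 or a number of a turn 1, either way. A call with a gripper value outside its range is refused whole. The fingers move at their own pace and stop on an object; "force" is the grip in N (left out, the last holds). Time passes only in rows, so rows that do not move let the fingers close. It gives the time, the measured TCP pose, the force and the opening at its end, in the units of the state.
- read_state(): the state, without advancing time (a new reading comes with each control period).
- camera(name): name is "scene" or "top" or "wrist"; returns the picture (384x512x3 uint8, blue, green, red); there is no depth.
- camera_info(name): a dict with "fx", "fy", "cx", "cy" (pixels), "extrinsics" (4x4, takes a point from camera to world coordinates); the wrist camera has in their place "tool_from_camera" (4x4, takes a point from camera to tool coordinates, whose origin is the TCP and whose axes are the tool frame's). Camera axes: x right, y down, z forward; pixel columns grow to the right and rows downward; lengths in m; the calibration is good to about 2 mm. A picture is of the moment at which its call begins: read the wrist's pose just before it. camera_info takes no time and is no camera call.
- close_job(): hands the job in, once; it reports no verdict.
Trained networks look in the newest picture that a camera, given by its name, has taken for a name from the list of things; names that differ only in an ending like _2 or _b are one class to them, and where a whole thing is asked for, a point or a joint stands for the part that bears it (a point fixed in the world has none). Each returns a list of dicts, best first, with "conf" (0 to 1); they miss things now and then, are a little off and sometimes report something else, mostly with a low value. They report only what shows in the picture. A call takes as long as a camera call. They do not tell look-alikes from the thing itself.
- recognise(query, camera): "box" ([centre column, centre row, width, height] in pixels, round what is visible of it).
- silhouettes(query, camera): "mask" (384x512 bool, what is visible of it) and "box" ([centre column, centre row, width, height] in pixels, round what is visible of it).
- pinpoint(query, camera): "xy" ([column, row] in pixels: a listed point, or the origin of a listed thing).
The state is a dict: "time": time; "joint_positions": joint angles; "joint_vel": joint speeds; "joint_torque": joint torques, N m; "ee_pos": TCP position; "eef_rot": TCP orientation; "ft_force": force on the tool from outside, world axes, zero at the start; "torque": the same for the moment, N m; "width": finger opening in m.
Only numpy, scipy, OpenCV 4.12 (cv2) and the standard library are available. Lean on these libraries where they do the work, as an engineer would, in place of code of your own. Each camera call takes 0.05 s, during which the arm holds its last target. There are 200 camera calls.

## Working session

There is one attempt and no reset: what is moved stays moved. The work goes in short steps, Python scripts to look and compute and a tool call to move; the robot and the scene stay as the last step left them, time stands still between calls to the robot, and variables do not carry over. Pictures are saved under pics/ and viewed, about 8 in all and at most 12, crops included, and the job is handed in when it is done.

Besides the shell and the picture viewer there is one more tool, called after ">>>" as name([rows], argument=value, ...), one row to a line, values as JSON. carry_out: Moves the arm, as the interface text tells. Its arguments: {"type":"object","properties":{"rows":{"type":"array","items":{"type":"array","items":{"type":"number"}}},"force":{"type":"number"}},"required":["rows"]}

```bash
mkdir -p pics
cat > h.py <<'E'
from bench import *
import numpy as np, cv2
def ray(cam,uv,z):
    i=camera_info(cam);E=np.array(i["extrinsics"])
    d=E[:3,:3]@np.array([(uv[0]-i["cx"])/i["fx"],(uv[1]-i["cy"])/i["fy"],1]);o=E[:3,3]
    return o+d*(z-o[2])/d[2]
def proj(cam,p):
    i=camera_info(cam);E=np.linalg.inv(np.array(i["extrinsics"]));q=E[:3,:3]@p+E[:3,3]
    return np.array([i["fx"]*q[0]/q[2]+i["cx"],i["fy"]*q[1]/q[2]+i["cy"]])
E
python3 - <<'E'
from h import *
s=read_state();print(s)
a=camera("top");b=camera("scene");cv2.imwrite("pics/t.png",cv2.resize(a,(800,600)));cv2.imwrite("pics/s.png",cv2.resize(b,(800,600)))
np.set_printoptions(precision=3,suppress=True)
for c in("top","scene"):
    print(c,np.array(camera_info(c)["extrinsics"]))
    for n in("boiler_center","boiler_back","boiler_front","jig","rack"):
        for r in pinpoint(n,c)[:4]: print(c,n,np.round(r["xy"],1),round(r["conf"],2), ray(c,r["xy"],{"jig":0,"rack":0}.get(n,.05)))
E
```

```text
{'time': 0.0, 'joint_positions': array([ 1.29338717,  0.33284291, -0.06469532,  1.46096719,  0.02164329,
        1.34991862, -0.08847924]), 'joint_vel': array([-0.00040677, -0.00138947,  0.00113561, -0.00156386,  0.00030716,
        0.00029684,  0.00040802]), 'joint_torque': array([-6.14491728e-04, -6.23266840e+01,  2.39275920e-02, -3.89900672e+01,
       -6.14430942e-02,  3.98861559e-02,  2.03876684e-04]), 'ee_pos': array([ 0.15741845, -0.60445364,  0.23575967]), 'eef_rot': array([ 7.91235091e-01, -6.11511662e-01, -6.02291711e-04, -3.94086643e-04]), 'ft_force': array([ 0.24349392,  0.43625845, -0.93002698]), 'torque': array([-0.0040338 , -0.02091402, -0.01337447]), 'width': 0.0873504918224301}
top [[ 0.012 -0.992  0.125  0.406]
 [-1.    -0.009  0.026 -0.029]
 [-0.025 -0.125 -0.992  1.242]
 [ 0.     0.     0.     1.   ]]
top boiler_center [319.8 265. ] 0.86 [ 0.33  -0.216  0.05 ]
top boiler_center [173.7 258.4] 0.76 [0.344 0.244 0.05 ]
top boiler_center [184.5 195.4] 0.65 [0.545 0.216 0.05 ]
top boiler_back [307.2 247.1] 0.95 [ 0.385 -0.177  0.05 ]
top boiler_back [184.2 175.9] 0.88 
[... 623 characters left out ...]
0.05 ]
scene boiler_center [249.7 154.3] 0.8 [ 0.376 -0.182  0.05 ]
scene boiler_center [314.8 212.5] 0.75 [0.516 0.203 0.05 ]
scene boiler_center [305.2 225.4] 0.56 [0.585 0.217 0.05 ]
scene boiler_back [337.3 201.8] 0.93 [0.425 0.225 0.05 ]
scene boiler_back [251.1 162.3] 0.86 [ 0.416 -0.139  0.05 ]
scene boiler_back [303.5 228.4] 0.84 [0.6   0.221 0.05 ]
scene boiler_back [158.2 160.5] 0.64 [ 0.625 -0.403  0.05 ]
scene boiler_front [383.  201.6] 0.92 [0.332 0.332 0.05 ]
scene boiler_front [320.9 204.9] 0.9 [0.472 0.195 0.05 ]
scene boiler_front [250.8 142.8] 0.54 [ 0.305 -0.239  0.05 ]
scene jig [202.1 182.9] 0.69 [ 0.573 -0.233  0.   ]
scene rack [311.1 230.5] 0.97 [ 0.541  0.211 -0.   ]
```

View pics/t.png

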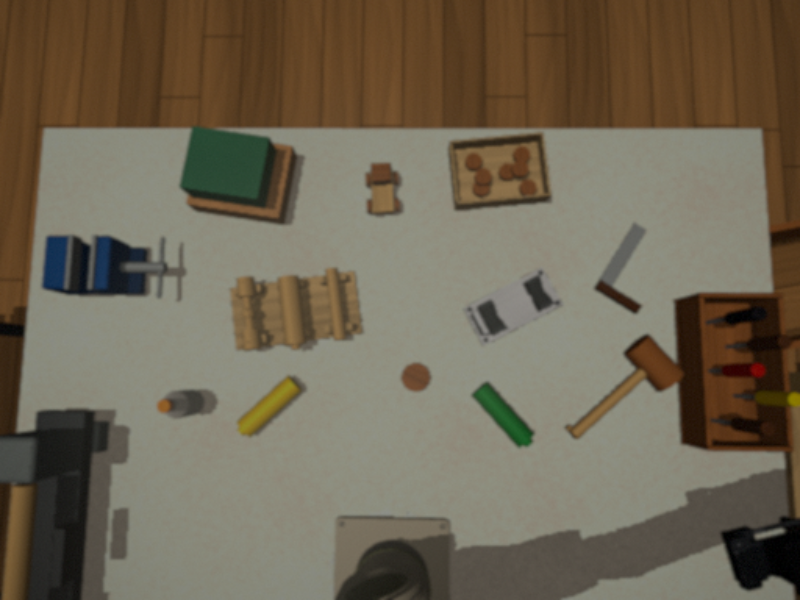

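View pics/s.png

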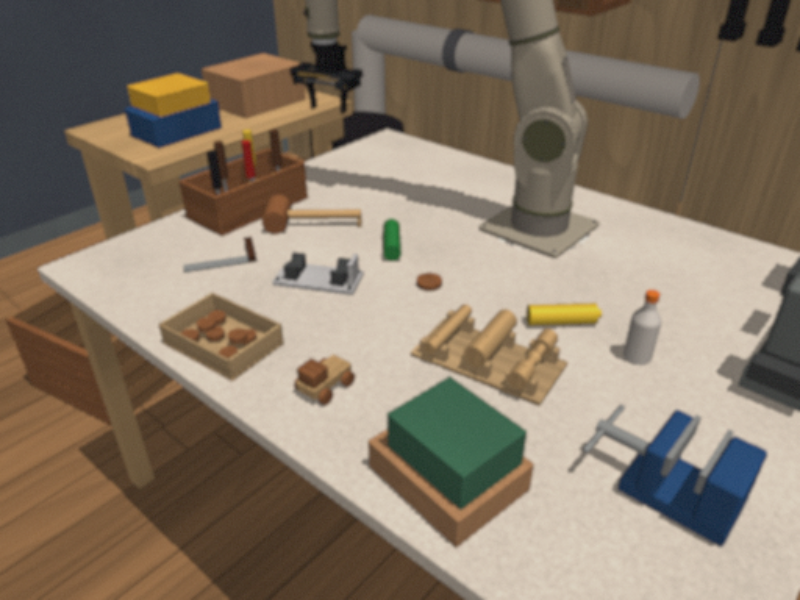

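The top view shows the candidates for the boiler. In the rack are a thin rod in the right lane at (343,303), a thick plain cylinder in the middle lane at (290,312) and a waisted spindle in the left lane at (247,312). Two look-alikes lie loose: yellow at (268,407) and green at (502,414). By the description the middle-lane cylinder is the boiler. I'll check that, and which ends the boss and the stop are at, in a close crop.

Run:
```python
from h import *
np.set_printoptions(precision=4,suppress=True)
a=camera("top");b=camera("scene")
def crop(im,x,y,w=80,h=60): return cv2.resize(im[y:y+h,x:x+w],(400,300),interpolation=cv2.INTER_CUBIC)
m=np.vstack([np.hstack([crop(a,145,165),crop(a,290,165)]),np.hstack([crop(b,262,190),crop(b,165,145)])])
cv2.imwrite("pics/c.png",m)
# boiler mask
for c,im in(("top",a),("scene",b)):
    for n in("boiler_center","jig","cheek_left","dowel","spindle"):
        for r in silhouettes(n,c)[:4]:
            k=r["mask"].astype(np.uint8);cs,_=cv2.findContours(k,0,2);cc=max(cs,key=cv2.contourArea);R=cv2.minAreaRect(cc);P=cv2.boxPoints(R)
            print(c,n,round(r["conf"],2),np.round(R[0],1),np.round(R[1],1),np.round(P).tolist())
print(camera_info("top")["fx"],camera_info("scene")["fx"])
```

```text
top boiler_center 0.95 [321.8 265.8] [48.9 13.7] [[300.0, 252.0], [311.0, 243.0], [343.0, 279.0], [333.0, 289.0]]
top boiler_center 0.78 [170.8 260.2] [14.3 49. ] [[148.0, 272.0], [184.0, 238.0], [194.0, 249.0], [158.0, 282.0]]
top boiler_center 0.6 [185.8 198.6] [47.3 13.9] [[176.0, 176.0], [190.0, 174.0], [195.0, 221.0], [181.0, 223.0]]
top jig 0.77 [327.5 196.1] [26.5 56.4] [[296.0, 197.0], [346.0, 171.0], [359.0, 195.0], [309.0, 221.0]]
top jig 0.25 [341.5 183.5] [ 7.6 10.3] [[335.0, 182.0], [344.0, 178.0], [348.0, 185.0], [339.0, 189.0]]
top cheek_left 0.74 [345.  190.5] [ 8.6 10.5] [[338.0, 190.0], [347.0, 184.0], [352.0, 191.0], [343.0, 197.0]]
top dowel 0.67 [213.9 194. ] [46.6  7.8] [[207.0, 171.0], [215.0, 170.0], [221.0, 217.0], [213.0, 218.0]]
top spindle 0.78 [158.4 200. ] [46.8 11.4] [[150.0, 177.0], [162.0, 176.0], [166.0, 223.0], [155.0, 224.0]]
scene boiler_center 0.9 [360. 201.] [14. 48.] [[336.0, 194.0], [384.0, 194.0], [384.0, 208.0], [336.0, 208.0]]
scene boiler_center 0.78 [250.  153.5] [10. 27.] [[245.0, 167.0], [245.0, 140.0], [255.0, 140.0], [255.0, 167.0]]
scene boiler_center 0.66 [312.7 215.7] [14.8 41.1] [[294.0, 227.0], [320.0, 195.0], [331.0, 204.0], [306.0, 236.0]]
scene jig 0.57 [203.3 174.4] [55.4 22.9] [[175.0, 183.0], [177.0, 161.0], [232.0, 165.0], [230.0, 188.0]]
scene cheek_left 0.57 [189.5 166.5] [7. 9.] [[185.0, 163.0], [194.0, 163.0], [194.0, 170.0], [185.0, 170.0]]
scene cheek_left 0.2 [312.7 227.7] [96.8 39.2] [[260.0, 229.0], [274.0, 192.0], [365.0, 226.0], [351.0, 263.0]]
scene dowel 0.84 [285.9 210.3] [10.5 40.3] [[268.0, 220.0], [297.0, 193.0], [304.0, 201.0], [275.0, 228.0]]
scene spindle 0.69 [340.5 229.3] [13.  43.8] [[322.0, 243.0], [349.0, 208.0], [359.0, 216.0], [332.0, 251.0]]
373.83201876538965 425.2937460141653
```

View pics/c.png

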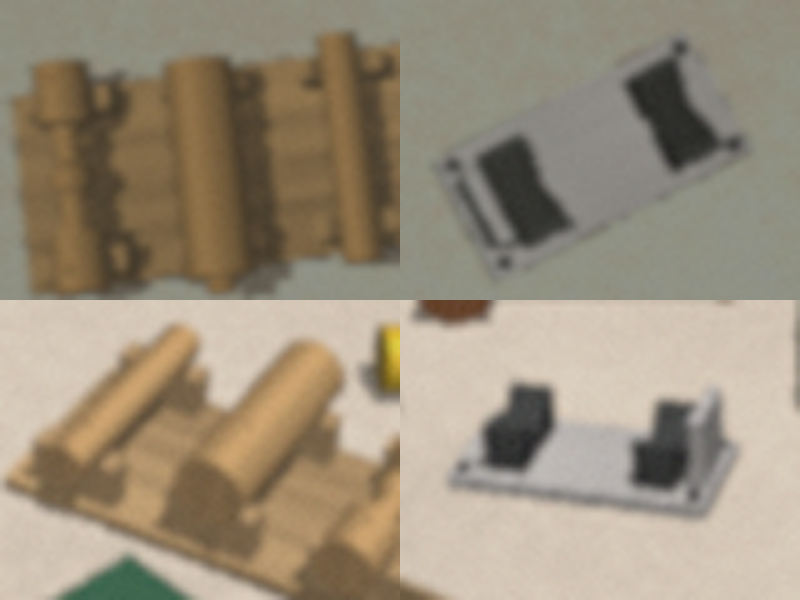

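The crop confirms it. The middle piece is the thick plain cylinder, with its boss at the near end (crop px 222,283) and its flat back pointing away (+x). The jig's stop is at its left/lower end (crop px 485,210), so jig x points to about +y and slightly -x. Next I compute the poses.

Run:
```python
from h import *
np.set_printoptions(precision=4,suppress=True)
def tri(a,b):
    A=[];B=[]
    M=np.zeros((3,3));v=np.zeros(3)
    for c,uv in(("top",a),("scene",b)):
        p0=ray(c,uv,0);p1=ray(c,uv,.3);d=(p1-p0)/np.linalg.norm(p1-p0);Q=np.eye(3)-np.outer(d,d);M+=Q;v+=Q@p0;B.append((Q,p0))
    p=np.linalg.solve(M,v);return p,[np.linalg.norm(Q@(p-q)) for Q,q in B]
print(tri((184.5,195.4),(314.8,212.5)),tri((184.2,175.9),(303.5,228.4)),tri((186.9,218.4),(320.9,204.9)))
for z in(.05,.06): print(z,ray("top",(185.8,198.6),z), ray("scene",(312.7,215.7),z),ray("top",(182.8,175.2),z),ray("top",(188.6,219.5),z))
c=np.array([ray("top",u,.012) for u in((297,198),(309.4,220.6),(347,172.6),(360.4,194.6))])
print("jig",c,c.mean(0));st=(c[0]+c[1]-c[2]-c[3])/2;print(np.linalg.norm(st),np.degrees(np.arctan2(st[1],st[0])), np.linalg.norm(c[0]-c[1]))
w=camera_info("wrist");print({k:(np.array(v) if k=="tool_from_camera" else v) for k,v in w.items()})
```

```text
(array([0.5407, 0.2146, 0.0695]), [np.float64(0.0028423216594395243), np.float64(0.002842321659439463)]) (array([0.6058, 0.2214, 0.0537]), [np.float64(0.0032837852758985896), np.float64(0.003283785275898574)]) (array([0.473 , 0.2013, 0.0538]), [np.float64(0.004663823988207257), np.float64(0.00466382398820726)])
0.05 [0.5342 0.2117 0.05  ] [0.5334 0.2073 0.05  ] [0.6106 0.2241 0.05  ] [0.4671 0.2004 0.05  ]
0.06 [0.5332 0.2096 0.06  ] [0.5448 0.2143 0.06  ] [0.6089 0.222  0.06  ] [0.4666 0.1984 0.06  ]
jig [[ 0.5439 -0.1493  0.012 ]
 [ 0.4699 -0.1895  0.012 ]
 [ 0.6303 -0.3149  0.012 ]
 [ 0.5572 -0.3573  0.012 ]] [ 0.5503 -0.2528  0.012 ]
0.1879839638878464 117.51626597487706 0.0842618422867907
{'fx': 289.190067192849, 'fy': 289.190067192849, 'cx': 256.41826482895897, 'cy': 194.5493286019182, 'tool_from_camera': array([[ 1.    ,  0.0006,  0.0007,  0.0001],
       [-0.0007,  0.9555,  0.2949, -0.0813],
       [-0.0005, -0.2949,  0.9555, -0.148 ],
       [ 0.    ,  0.    ,  0.    ,  1.    ]])}
```

>>> carry_out([
  [-1,-0.45,-0.87,0,0],
  [-1,-0.45,-0.87,0,0],
  [-1,-0.45,-0.87,0,0],
  [-1,-0.45,-0.87,0,0],
  [-1,-0.45,-0.87,0,0],
  [-1,-0.45,-0.87,0,0],
  [-1,-0.45,-0.87,0,0],
  [-1,-0.45,-0.87,0,0],
  [-1,-0.45,-0.87,0,0],
  [-1,-0.45,-0.87,0,0],
  [-1,-0.45,-0.87,0,0],
  [-1,-0.45,-0.87,0,0],
  [-1,-0.45,-0.87,0,0],
  [-1,-0.45,-0.87,0,0],
  [-1,-0.45,-0.87,0,0],
  [-1,-0.45,-0.87,0,0],
  [-1,-0.45,-0.87,0,0],
  [-1,-0.45,-0.87,0,0],
  [-1,0,0,0,0],
  [-1,0,0,0,0],
])

```text
time: 2.87
ee_pos: [0.5676, -0.2359, 0.2358]
eef_rot: [0.789, -0.614, 0.001, 0.001]
ft_force: [0.1, -0.2, -0.7]
width: 0.0869
```

```bash
cat >> h.py <<'E'
from scipy.spatial.transform import Rotation as Ro
def wcam():
    s=read_state();T=np.eye(4);T[:3,:3]=Ro.from_quat(s["eef_rot"]).as_matrix();T[:3,3]=s["ee_pos"]
    return s,T@np.array(camera_info("wrist")["tool_from_camera"])
def wray(E,uv,z):
    i=camera_info("wrist");d=E[:3,:3]@np.array([(uv[0]-i["cx"])/i["fx"],(uv[1]-i["cy"])/i["fy"],1]);o=E[:3,3]
    return o+d*(z-o[2])/d[2]
def wproj(E,p):
    i=camera_info("wrist");q=np.linalg.inv(E)@np.append(p,1);return np.array([i["fx"]*q[0]/q[2]+i["cx"],i["fy"]*q[1]/q[2]+i["cy"]])
def yaw(s): 
    X=Ro.from_quat(s["eef_rot"]).as_matrix()[:,0];return np.degrees(np.arctan2(X[1],X[0]))
def st():
    s=read_state();print("t",round(s["time"],2),"p",np.round(s["ee_pos"],4),"yaw",round(yaw(s),2),"F",np.round(s["ft_force"],1),"w",round(s["width"],4),"Z",np.round(Ro.from_quat(s["eef_rot"]).as_matrix()[:,2],3));return s
E
python3 - <<'E'
from h import *
np.set_printoptions(precision=4,suppress=True)
st();s,E=wcam();a=camera("wrist");np.save("jigE.npy",E);cv2.imwrite("pics/jig_raw.png",a)
cv2.imwrite("pics/wj.png",cv2.resize(a,(800,600),interpolation=cv2.INTER_CUBIC))
for r in pinpoint("jig","wrist")[:2]: print(r,wray(E,r["xy"],0))
for n in("jig","cheek_left","cheek_right"):
  for r in silhouettes(n,"wrist")[:2]:
    k=r["mask"].astype(np.uint8);cs,_=cv2.findContours(k,0,2);R=cv2.minAreaRect(max(cs,key=cv2.contourArea));P=cv2.boxPoints(R);print(n,r["conf"],P.round(1).tolist())
E
```

```text
t 2.87 p [ 0.5676 -0.2359  0.2358] yaw -75.78 F [ 0.1 -0.2 -0.7] w 0.0869 Z [ 0.001 -0.003 -1.   ]
jig 0.72 [[177.10000610351562, 167.5], [327.0, 133.6999969482422], [342.1000061035156, 200.39999389648438], [192.1999969482422, 234.1999969482422]]
cheek_left 0.83 [[209.89999389648438, 198.6999969482422], [234.8000030517578, 194.5], [238.89999389648438, 219.39999389648438], [214.10000610351562, 223.5]]
cheek_left 0.72 [[391.70001220703125, 185.39999389648438], [502.29998779296875, 92.5999984741211], [548.4000244140625, 147.5], [437.8999938964844, 240.3000030517578]]
cheek_right 0.57 [[203.1999969482422, 185.6999969482422], [229.6999969482422, 179.39999389648438], [233.3000030517578, 194.3000030517578], [206.8000030517578, 200.60000610351562]]
```

View pics/wj.png

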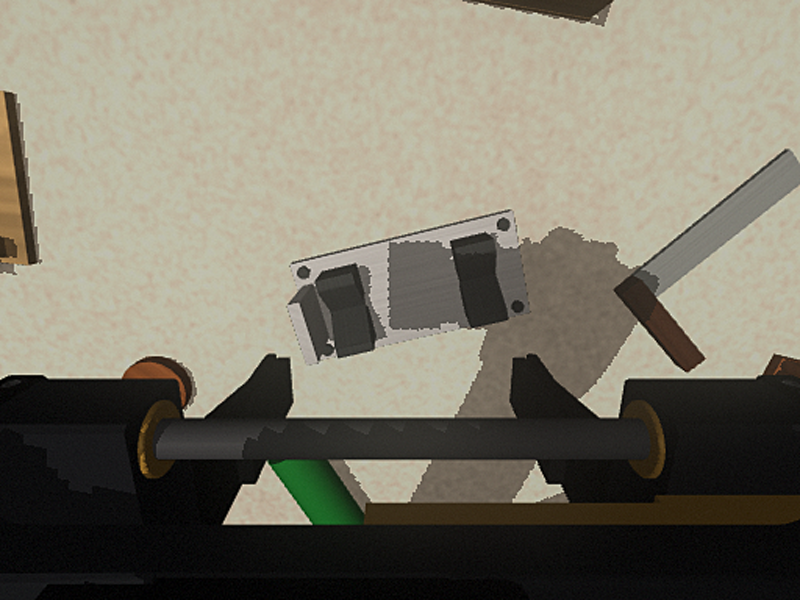

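The view is sharp. It shows the jig plate with corners at (512,211), (529,313), (310,364) and (291,264), and the stop block at the left end (305,320), which agrees with the earlier direction. The end stop's upper edge is nearest the camera.

Run:
```python
from h import *
np.set_printoptions(precision=4,suppress=True)
E=np.load("jigE.npy")
im=cv2.cvtColor(cv2.imread("pics/jig_raw.png"),cv2.COLOR_BGR2GRAY)
c=np.array([wray(E,np.array(u)*.64,.012) for u in((512,211),(529,313),(310,364),(291,264))])
s=np.array([wray(E,np.array(u)*.64,.013) for u in((503,225),(517,306),(327,350),(303,272))])
for q in(c,s):
    d=(q[2]+q[3]-q[0]-q[1])/2;print(q.mean(0),np.linalg.norm(d),np.degrees(np.arctan2(d[1],d[0])),np.linalg.norm((q[0]+q[3]-q[1]-q[2])/2))
m=c.mean(0)
for z,us in((.068,[(291,304),(305,285),(314,281),(329,340)]),(.048,[(318,276),(357,265),(450,240),(494,234)])):
  for u in us:
    d=wray(E,np.array(u)*.64,z)-m;y=np.radians(117.3);print(z,u,"jig xy",d[0]*np.cos(y)+d[1]*np.sin(y),-d[0]*np.sin(y)+d[1]*np.cos(y))
```

```text
[ 0.5492 -0.2488  0.012 ] 0.19287599832641864 117.99645627262358 0.0906135716331929
[ 0.5504 -0.2506  0.013 ] 0.17018437859137256 117.82181269591212 0.07197949985908628
0.068 (291, 304) jig xy 0.08402289268244725 -0.02458842673600091
0.068 (305, 285) jig xy 0.06995656197378378 -0.036045264970398706
0.068 (314, 281) jig xy 0.06280068850271592 -0.03743466930555363
0.068 (329, 340) jig xy 0.06464234945122811 0.008906544181583837
0.048 (318, 276) jig xy 0.06365692975310391 -0.03646390060353471
0.048 (357, 265) jig xy 0.032525750709987505 -0.03801047344247989
0.048 (450, 240) jig xy -0.039794524914491945 -0.04070999398360691
0.048 (494, 234) jig xy -0.07250898721164277 -0.037702618361792894
```

>>> carry_out([
  [-1,-0.95,0.2,0,0],
  [-1,-0.95,0.2,0,0],
  [-1,-0.95,0.2,0,0],
  [-1,-0.95,0.2,0,0],
  [-1,-0.95,0.2,0,0],
  [-1,-0.95,0.0,0,0.4],
  [-1,-0.95,0.0,0,0.4],
  [-1,-0.95,0,0,0.4],
  [-1,-0.95,0,0,0],
  [-1,-0.95,0,0,0],
  [-1,-0.95,0,0,0],
  [-1,-0.95,0,0,0],
  [-1,-0.95,0,0,0],
  [-1,-0.95,0,0,0],
  [-1,-0.95,0,0,0],
  [-1,0,0,0,0],
  [-1,0,0,0,0],
])

```text
time: 4.53
ee_pos: [0.4552, 0.1728, 0.2345]
eef_rot: [0.74, -0.672, 0.008, 0.002]
ft_force: [0.5, -0.8, -1.1]
width: 0.0872
```

Run:
```python
from h import *
np.set_printoptions(precision=4,suppress=True)
st();s,E=wcam();a=camera("wrist");np.save("rackE.npy",E)
cv2.imwrite("pics/wr.png",cv2.resize(a,(800,600),interpolation=cv2.INTER_CUBIC))
for n in("boiler_center","boiler_back","boiler_front"):
  for r in pinpoint(n,"wrist")[:2]: print(n,r,wray(E,r["xy"],.054))
for r in silhouettes("boiler_center","wrist")[:2]:
    k=r["mask"].astype(np.uint8);cs,_=cv2.findContours(k,0,2);R=cv2.minAreaRect(max(cs,key=cv2.contourArea));P=cv2.boxPoints(R);print(r["conf"],(P/.64).round(1).tolist())
```

```text
t 4.53 p [0.4552 0.1728 0.2345] yaw -84.51 F [ 0.5 -0.8 -1.1] w 0.0872 Z [ 0.009 -0.015 -1.   ]
boiler_center {'xy': [187.2, 249.8], 'conf': 0.67} [0.3569 0.2475 0.054 ]
boiler_center {'xy': [226.3, 108.9], 'conf': 0.62} [0.5309 0.21   0.054 ]
boiler_back {'xy': [222.6, 222.8], 'conf': 0.87} [0.3973 0.2056 0.054 ]
boiler_back {'xy': [220.9, 34.1], 'conf': 0.8} [0.6032 0.2203 0.054 ]
boiler_front {'xy': [231.1, 171.3], 'conf': 0.94} [0.4622 0.1998 0.054 ]
0.85 [[310.6000061035156, 49.599998474121094], [377.6000061035156, 43.5], [398.70001220703125, 278.1000061035156], [331.79998779296875, 284.20001220703125]]
0.84 [[261.6000061035156, 379.20001220703125], [343.0, 321.29998779296875], [373.1000061035156, 363.70001220703125], [291.70001220703125, 421.5]]
```

View pics/wr.png

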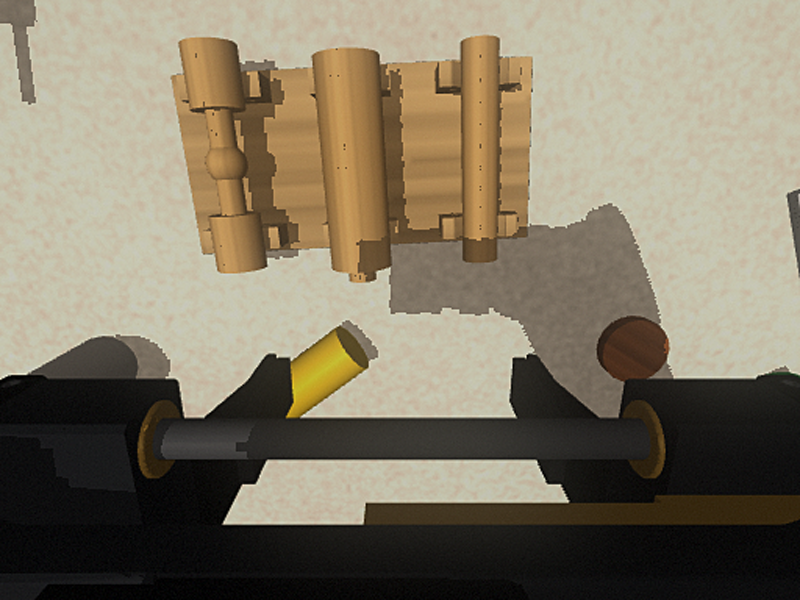

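The wrist view shows the boiler in the middle lane. Its back rim is at about (347,48), the front rim at about (361,272) and the boss at (363,277). Spindle and dowel sit on either side, and the yellow look-alike is below.

Run:
```python
from h import *
np.set_printoptions(precision=4,suppress=True)
E=np.load("rackE.npy");print(E[:3,3])
for z in(.066,.072,.078): 
    b,f=wray(E,np.array((347,48))*.64,z),wray(E,np.array((361,272))*.64,z);print(z,b,f,np.linalg.norm(b-f),(b+f)/2)
for z in (.046,.050,.055): # axis from side edges
    q=[wray(E,np.array(u)*.64,z) for u in((313,55),(381,60),(332,268),(390,262))];d=(q[0]+q[1]-q[2]-q[3]);n=np.array([-d[1],d[0],0])/np.linalg.norm(d)
    print(z,(q[0]+q[1])/2,(q[2]+q[3])/2,np.degrees(np.arctan2(d[1],d[0])),n@(q[0]-q[1]),n@(q[2]-q[3]))
```

```text
[0.5349 0.1827 0.3831]
0.066 [0.6037 0.218  0.066 ] [0.4617 0.199  0.066 ] 0.14329688532156 [0.5327 0.2085 0.066 ]
0.072 [0.6024 0.2173 0.072 ] [0.4631 0.1987 0.072 ] 0.14058555102246706 [0.5328 0.208  0.072 ]
0.078 [0.6011 0.2166 0.078 ] [0.4645 0.1984 0.078 ] 0.1378742167233742 [0.5328 0.2075 0.078 ]
0.046 [0.6024 0.2198 0.046 ] [0.4625 0.2005 0.046 ] 7.848140046456376 0.04511466600313016 0.04418816694446828
0.05 [0.6016 0.2193 0.05  ] [0.4634 0.2003 0.05  ] 7.848140046456388 0.044579349281149865 0.04366384377476132
0.055 [0.6006 0.2188 0.055 ] [0.4644 0.2    0.055 ] 7.848140046456376 0.04391020337867444 0.043008439812627614
```

>>> carry_out([
  [-1,-0.3,-0.9,0,-0.45],
  [-1,-0.3,-0.9,0,0],
  [-1,-0.3,-0.8,0,0],
  [-1,0,0,0.7,0],
  [-1,0,0,0.8,0],
  [-1,0,0,0.8,0],
  [-1,0,0,0.8,0],
  [-1,0,0,0,0],
  [-1,0,0,0,0],
  [-1,0,0,0,0],
])

```text
time: 5.62
ee_pos: [0.539, 0.1955, 0.1388]
eef_rot: [0.747, -0.665, 0.011, 0.004]
ft_force: [-0.6, -0.4, -0.1]
width: 0.0869
```

```bash
cat >> h.py <<'E'
def todo(p,yw):
    s=st();R=Ro.from_quat(s["eef_rot"]).as_matrix();d=R.T@(np.array(p)-s["ee_pos"])/.03
    print("units",np.round(d,2),"turn",round(-((yw-yaw(s)+180)%360-180)/5,2),"q",np.round(s["joint_positions"],2))
E
python3 - <<'E'
from h import *
todo((.5325,.209,.046),-82.2)
s,E=wcam();a=camera("wrist");np.save("E3.npy",E);cv2.imwrite("pics/wr2.png",cv2.resize(a,(800,600)))
E
```

```text
t 5.62 p [0.539  0.1955 0.1388] yaw -83.37 F [-0.6 -0.4 -0.1] w 0.0869 Z [ 0.011 -0.02  -1.   ]
units [-0.54  0.19  3.08] turn -0.23 q [ 0.14  0.38 -0.71  1.69  0.29  1.17 -2.1 ]
```

View pics/wr2.png

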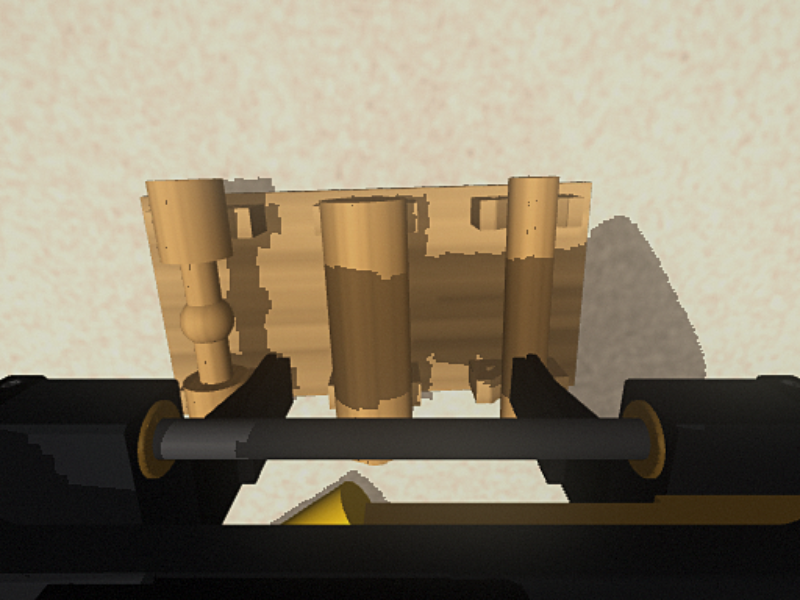

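Run:
```python
from h import *
E=np.load("E3.npy")
for u in((364.5,200),(374,405)): print(wray(E,np.array(u)*.64,.051))
```

```text
[0.60147351 0.21932936 0.051     ]
[0.48556301 0.20288265 0.051     ]
```

>>> carry_out([
  [-1,-0.27,0.1,0,-0.2],
  [-1,-0.27,0.1,0,0],
  [-1,0,0,0.6,0],
  [-1,0,0,0.6,0],
  [-1,0,0,0,0],
  [-1,0,0,0,0],
  [-1,0,0,0,0],
])

```text
time: 6.25
ee_pos: [0.5334, 0.2175, 0.1113]
eef_rot: [0.754, -0.657, 0.014, -0.002]
ft_force: [-0.3, -0.6, -0.4]
width: 0.0872
```

Run:
```python
from h import *
todo((.5325,.209,.046),-82.2)
```

```text
t 6.25 p [0.5334 0.2175 0.1113] yaw -82.1 F [-0.3 -0.6 -0.4] w 0.0872 Z [ 0.025 -0.015 -1.   ]
units [0.24 0.12 2.18] turn 0.02 q [ 0.11  0.41 -0.71  1.73  0.32  1.11 -2.14]
```

>>> carry_out([
  [-1,0.2,0.1,0.3,0],
  [-1,0,0,0.5,0],
  [-1,0,0,0.5,0],
  [-1,0,0,0.4,0],
  [-1,0,0,0.2,0],
  [-1,0,0,0,0],
  [-1,0,0,0,0],
])

```text
time: 6.83
ee_pos: [0.5348, 0.2096, 0.0557]
eef_rot: [0.754, -0.657, 0.016, -0.005]
ft_force: [-0.2, -0.3, 0.9]
width: 0.0869
```

Run:
```python
from h import *
todo((.5325,.209,.046),-82.2)
```

```text
t 6.83 p [0.5348 0.2096 0.0557] yaw -82.14 F [-0.2 -0.3  0.9] w 0.0869 Z [ 0.032 -0.013 -0.999]
units [0.   0.09 0.32] turn 0.01 q [ 0.09  0.47 -0.68  1.78  0.38  1.   -2.17]
```

>>> carry_out([
  [-1,0,0.1,0.25,0],
  [-1,0,0,0.1,0],
  [-1,0,0,0,0],
  [1,0,0,0,0],
  [1,0,0,0,0],
  [1,0,0,0,0],
  [1,0,0,0,0],
  [1,0,0,0,0],
  [1,0,0,0,0],
  [1,0,0,0,0],
  [1,0,0,0,0],
], force=45)

```text
time: 7.75
ee_pos: [0.5333, 0.2105, 0.047]
eef_rot: [0.754, -0.657, 0.017, -0.007]
ft_force: [-0.1, 0.2, -2.2]
width: 0.0427
```

Run:
```python
from h import *
todo((.5325,.209,.046),-82.2)
```

```text
t 7.75 p [0.5333 0.2105 0.047 ] yaw -82.12 F [-0.1  0.2 -2.2] w 0.0427 Z [ 0.035 -0.011 -0.999]
units [0.05 0.04 0.03] turn 0.02 q [ 0.09  0.47 -0.68  1.79  0.39  0.98 -2.18]
```

>>> carry_out([
  [1,0,0,-0.2,0],
  [1,0,0,-0.4,0],
  [1,0,0,-0.6,0],
  [1,0,0,-0.8,0],
  [1,0,0,-0.8,0],
  [1,0,0,-0.8,0],
  [1,0,0,-0.8,0],
  [1,0,0,-0.6,0],
  [1,0,0,-0.3,0],
  [1,0,0,0,0],
  [1,0,0,0,0],
])

```text
time: 8.67
ee_pos: [0.5247, 0.2117, 0.2188]
eef_rot: [0.755, -0.656, 0.017, -0.006]
ft_force: [0.7, -0.2, -2.9]
width: 0.0428
```

Run:
```python
from h import *
todo((.5500,-.2500,.19),27.9)
s,E=wcam();a=camera("wrist");np.save("E4.npy",E);cv2.imwrite("pics/wr4.png",cv2.resize(a,(800,600)))
for n in("boiler_center","boiler_back"):
  for r in pinpoint(n,"wrist")[:3]: print(n,r)
```

```text
t 8.67 p [0.5247 0.2117 0.2188] yaw -82.01 F [ 0.7 -0.2 -2.9] w 0.0428 Z [ 0.033 -0.013 -0.999]
units [15.34  1.34  1.19] turn -21.98 q [ 0.16  0.28 -0.75  1.64  0.23  1.29 -2.07]
boiler_center {'xy': [258.3, 261.6], 'conf': 0.85}
boiler_center {'xy': [204.3, 306.2], 'conf': 0.56}
boiler_back {'xy': [254.5, 129.5], 'conf': 0.67}
```

View pics/wr4.png

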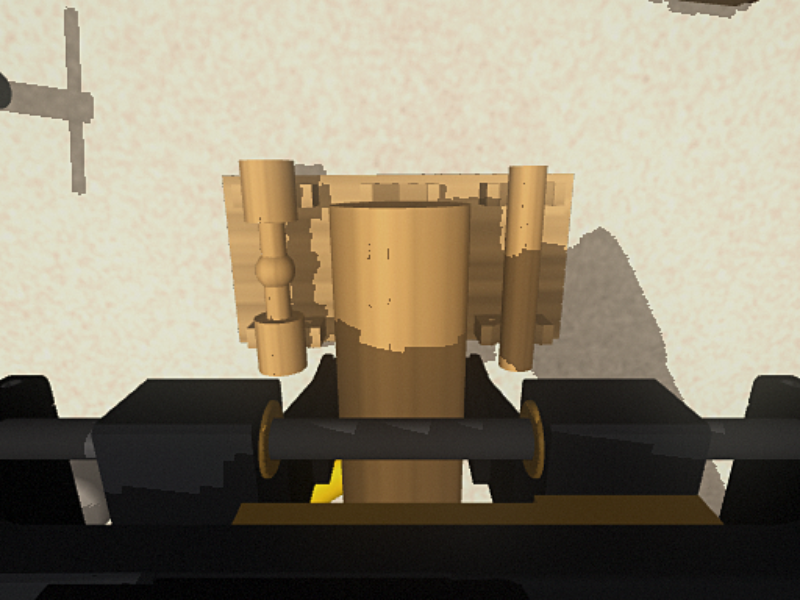

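The boiler is held square and centred between the jaws at (400,300), with its back rim at (399,204). The other two pieces are undisturbed. Next I carry it over to the jig and then turn it.

>>> carry_out([
  [1,0.4,0.0,0,0],
  [1,0.8,0.1,0,0],
  [1,0.95,0.1,0,0],
  [1,0.95,0.1,0,0],
  [1,0.95,0.1,0,0],
  [1,0.95,0.1,0,0],
  [1,0.95,0.1,0,0],
  [1,0.95,0.1,0,0],
  [1,0.95,0.1,0,0],
  [1,0.95,0.1,0,0],
  [1,0.95,0.1,0,0],
  [1,0.95,0.1,0,0],
  [1,0.95,0.1,0,0],
  [1,0.95,0.1,0,0],
  [1,0.95,0.1,0,0],
  [1,0.7,0,0,0],
  [1,0.4,0,0,0],
  [1,0,0,0,0],
])

```text
time: 10.32
ee_pos: [0.5294, -0.2669, 0.2037]
eef_rot: [0.753, -0.658, 0.003, 0.004]
ft_force: [-1.0, -0.1, -2.4]
width: 0.0428
```

>>> carry_out([
  [1,0,0,0,-0.4],
  [1,0,0,0,-0.8],
  [1,0,0,0,-1],
  [1,0,0,0,-1],
  [1,0,0,0,-1],
  [1,0,0,0,-1],
  [1,0,0,0,-1],
  [1,0,0,0,-1],
  [1,0,0,0,-1],
  [1,0,0,0,-1],
  [1,0,0,0,-1],
  [1,0,0,0,-1],
  [1,0,0,0,-1],
  [1,0,0,0,-1],
  [1,0,0,0,-1],
  [1,0,0,0,-1],
  [1,0,0,0,-1],
  [1,0,0,0,-0.8],
  [1,0,0,0,-0.4],
  [1,0,0,0,0],
])

```text
time: 11.98
ee_pos: [0.5241, -0.242, 0.1929]
eef_rot: [0.996, 0.093, -0.009, -0.005]
ft_force: [0.7, 0.8, -2.7]
width: 0.043
```

Run:
```python
from h import *
todo((.5500,-.2500,.14),27.9)
```

```text
t 11.98 p [ 0.5241 -0.242   0.1929] yaw 10.7 F [ 0.7  0.8 -2.7] w 0.043 Z [-0.018  0.008 -1.   ]
units [0.83 0.44 1.75] turn -3.44 q [ 0.92  0.35 -0.7   1.6   0.23  1.29  0.37]
```

>>> carry_out([
  [1,0.2,0.1,0.1,-0.8],
  [1,0.2,0.1,0.1,-0.9],
  [1,0.2,0.1,0.1,-0.7],
  [1,0.1,0,0.1,-0.5],
  [1,0,0,0,0],
  [1,0,0,0,0],
  [1,0,0,0,0],
])

```text
time: 12.57
ee_pos: [0.546, -0.2389, 0.1785]
eef_rot: [0.975, 0.221, -0.009, -0.008]
ft_force: [-0.1, 0.0, -1.3]
width: 0.0429
```

Run:
```python
from h import *
np.set_printoptions(precision=4,suppress=True)
todo((.5500,-.2500,.12),27.9)
s,E=wcam();a=camera("wrist");np.save("E5.npy",E);cv2.imwrite("pics/wr5.png",cv2.resize(a,(800,600)))
```

```text
t 12.57 p [ 0.546  -0.2389  0.1785] yaw 25.6 F [-0.1  0.  -1.3] w 0.0429 Z [-0.021  0.011 -1.   ]
units [-0.01  0.43  1.94] turn -0.46 q [ 0.91  0.42 -0.73  1.57  0.28  1.29  0.58]
```

View pics/wr5.png

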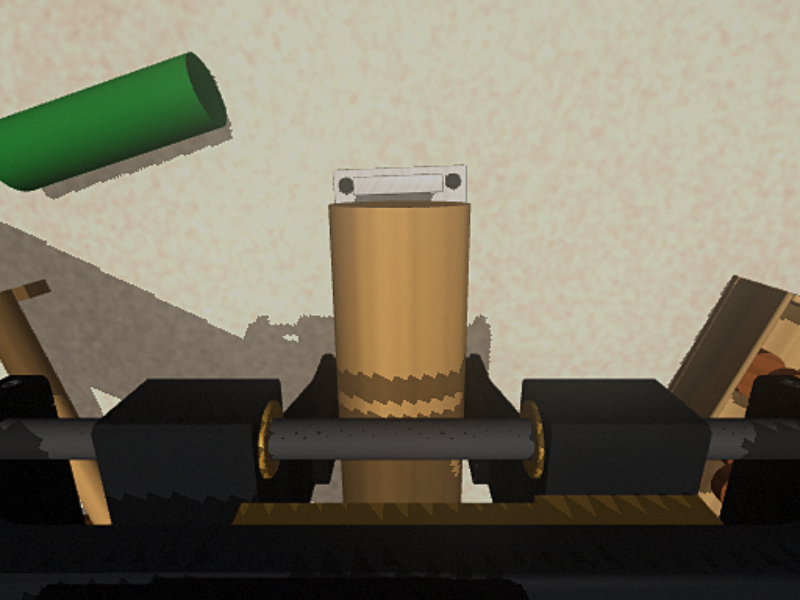

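The boiler is over the jig. The plate's stop-end edge runs from (334,171) to (467,166), with the stop's bright top at (355–442, 185). The boiler's back rim is at v≈204, about 2° off in yaw.

Run:
```python
from h import *
np.set_printoptions(precision=4,suppress=True)
E=np.load("E5.npy");c=np.array([.550,-.250]);y=np.radians(117.9);R=np.array([[np.cos(y),np.sin(y)],[-np.sin(y),np.cos(y)]])
for u,z in(((334,171),.012),((467,166),.012),((355,179),.068),((442,175),.068),((355,194),.068),((442,192),.068),((346,186),.013),((453,181),.013)):
    p=wray(E,np.array(u)*.64,z);print(u,z,p,"jig",R@(p[:2]-c))
```

```text
(334, 171) 0.012 [ 0.4687 -0.1871  0.012 ] jig [0.0936 0.0424]
(467, 166) 0.012 [ 0.5477 -0.1457  0.012 ] jig [ 0.0933 -0.0468]
(355, 179) 0.068 [ 0.489  -0.1825  0.068 ] jig [0.0882 0.0223]
(442, 175) 0.068 [ 0.5316 -0.1597  0.068 ] jig [ 0.0885 -0.026 ]
(355, 194) 0.068 [ 0.4923 -0.1899  0.068 ] jig [0.0801 0.0228]
(442, 192) 0.068 [ 0.5357 -0.1678  0.068 ] jig [ 0.0793 -0.0259]
(346, 186) 0.013 [ 0.4801 -0.1925  0.013 ] jig [0.0836 0.0349]
(453, 181) 0.013 [ 0.5437 -0.1583  0.013 ] jig [ 0.084  -0.0373]
```

>>> carry_out([
  [1,0,0.15,0.2,-0.3],
  [1,0,0.15,0.4,-0.15],
  [1,0,0,0.5,0],
  [1,0,0,0.5,0],
  [1,0,0,0.4,0],
  [1,0,0,0.2,0],
  [1,0,0,0,0],
  [1,0,0,0,0],
])

```text
time: 13.28
ee_pos: [0.548, -0.2495, 0.1059]
eef_rot: [0.97, 0.241, -0.009, -0.007]
ft_force: [-0.5, -0.1, -1.1]
width: 0.0428
```

Run:
```python
from h import *
todo((.551,-.2495,.075),27.9)
```

```text
t 13.28 p [ 0.548  -0.2495  0.1059] yaw 27.92 F [-0.5 -0.1 -1.1] w 0.0428 Z [-0.022  0.009 -1.   ]
units [0.1  0.07 1.03] turn 0.0 q [ 0.9   0.5  -0.71  1.62  0.34  1.17  0.6 ]
```

>>> carry_out([
  [1,0.1,0.05,0.2,0],
  [1,0,0,0.4,0],
  [1,0,0,0.4,0],
  [1,0,0,0.2,0],
  [1,0,0,0,0],
  [1,0,0,0,0],
])

```text
time: 13.78
ee_pos: [0.5518, -0.2493, 0.0672]
eef_rot: [0.97, 0.241, -0.009, -0.006]
ft_force: [0.0, 0.4, -0.5]
width: 0.0431
```

Run:
```python
from h import *
todo((.551,-.2495,.055),27.9)
s,E=wcam();a=camera("wrist");np.save("E6.npy",E);cv2.imwrite("pics/wr6.png",cv2.resize(a,(800,600)))
```

```text
t 13.78 p [ 0.5518 -0.2493  0.0672] yaw 27.93 F [ 0.   0.4 -0.5] w 0.0431 Z [-0.02   0.008 -1.   ]
units [-0.02 -0.    0.41] turn 0.01 q [ 0.88  0.55 -0.69  1.65  0.38  1.11  0.57]
```

View pics/wr6.png

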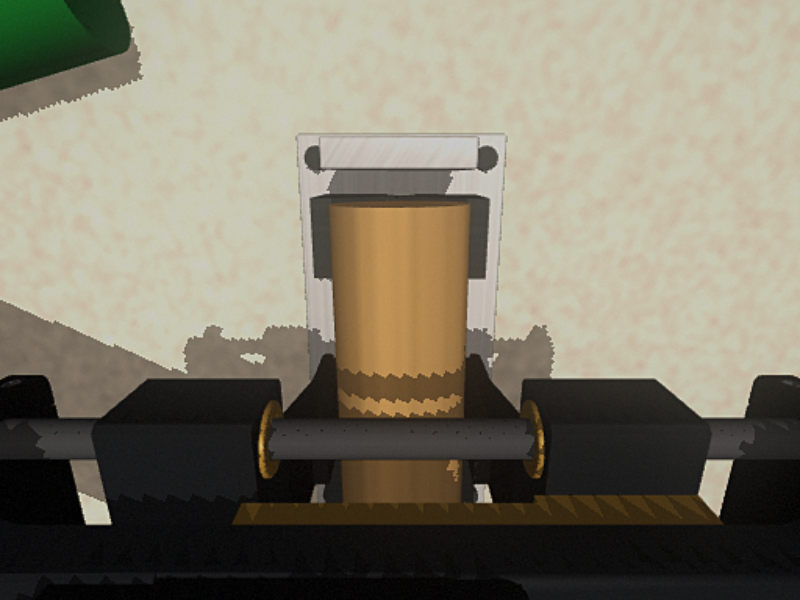

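The boiler (329–469, centre 399) is centred on the V-block (312–488, centre 400) and parallel to the plate. There is a gap to the stop ahead of it (stop face v≈168, boiler rim v≈204). I'll lower it to just above its seat.

>>> carry_out([
  [1,0,0,0.15,0],
  [1,0,0,0.15,0],
  [1,0,0,0.1,0],
  [1,0,0,0,0],
  [1,0,0,0,0],
])

```text
time: 14.25
ee_pos: [0.5521, -0.2495, 0.0552]
eef_rot: [0.97, 0.241, -0.008, -0.006]
ft_force: [0.8, -0.6, -1.8]
width: 0.043
```

Run:
```python
from h import *
todo((.551-.0087*.468,-.2495+.0087*.884,.052),27.9)
```

```text
t 14.25 p [ 0.5521 -0.2495  0.0552] yaw 27.92 F [ 0.8 -0.6 -1.8] w 0.043 Z [-0.018  0.007 -1.   ]
units [-0.03 -0.3   0.11] turn 0.0 q [ 0.88  0.56 -0.68  1.65  0.39  1.09  0.57]
```

>>> carry_out([
  [1,0,-0.1,0,0],
  [1,0,-0.1,0,0],
  [1,0,0,0,0],
  [1,0,0,0,0],
])

```text
time: 14.58
ee_pos: [0.5492, -0.2436, 0.0558]
eef_rot: [0.97, 0.241, -0.008, -0.006]
ft_force: [0.1, -0.9, -0.9]
width: 0.0431
```

Run:
```python
from h import *
todo((.551-.0087*.468,-.2495+.0087*.884,.052),27.9)
```

```text
t 14.58 p [ 0.5492 -0.2436  0.0558] yaw 27.93 F [ 0.1 -0.9 -0.9] w 0.0431 Z [-0.018  0.007 -1.   ]
units [-0.04 -0.09  0.13] turn 0.01 q [ 0.87  0.55 -0.69  1.67  0.38  1.08  0.56]
```

>>> carry_out([
  [1,0,-0.05,0,0],
  [1,0,-0.05,0,0],
  [1,0,-0.05,0,0],
])

```text
time: 14.83
ee_pos: [0.5474, -0.2401, 0.0563]
eef_rot: [0.97, 0.241, -0.007, -0.005]
ft_force: [3.2, -5.5, -2.7]
width: 0.0428
```

Run:
```python
from h import *
todo((.551-.0087*.468,-.2495+.0087*.884,.052),27.9)
```

```text
t 14.83 p [ 0.5474 -0.2401  0.0563] yaw 27.9 F [ 3.2 -5.5 -2.7] w 0.0428 Z [-0.017  0.006 -1.   ]
units [-0.04  0.05  0.14] turn 0.0 q [ 0.87  0.55 -0.69  1.68  0.38  1.08  0.55]
```

Contact with the stop: about 6 N along the jig axis. Now I descend gently while keeping a slight bias towards the stop.

>>> carry_out([
  [1,0,-0.01,0.06,0],
  [1,0,-0.01,0.06,0],
  [1,0,-0.01,0.04,0],
])

```text
time: 15.08
ee_pos: [0.5475, -0.2401, 0.0521]
eef_rot: [0.971, 0.241, -0.007, -0.004]
ft_force: [0.5, -2.8, -0.2]
width: 0.0426
```

Run:
```python
from h import *
todo((.5469,-.2418,.052),27.9)
```

```text
t 15.08 p [ 0.5475 -0.2401  0.0521] yaw 27.85 F [ 0.5 -2.8 -0.2] w 0.0426 Z [-0.015  0.004 -1.   ]
units [-0.04  0.04  0.  ] turn -0.01 q [ 0.87  0.55 -0.69  1.68  0.39  1.07  0.55]
```

>>> carry_out([
  [1,0,-0.01,0.04,0],
  [1,0,-0.01,0.04,0],
  [1,0,-0.01,0.03,0],
])

```text
time: 15.33
ee_pos: [0.5475, -0.2402, 0.0502]
eef_rot: [0.971, 0.24, -0.006, -0.003]
ft_force: [-5.4, -0.6, 14.5]
width: 0.0429
```

Run:
```python
from h import *
todo((.5469,-.2418,.050),27.9)
```

```text
t 15.33 p [ 0.5475 -0.2402  0.0502] yaw 27.79 F [-5.4 -0.6 14.5] w 0.0429 Z [-0.014  0.003 -1.   ]
units [-0.04  0.04  0.01] turn -0.02 q [ 0.87  0.55 -0.68  1.68  0.39  1.06  0.55]
```

One side of the V is bearing more: about 5 N sideways along -x of the tool. I'll ease that way and hold, watching the push.

>>> carry_out([
  [1,-0.03,-0.01,0,0],
  [1,0,-0.01,0.01,0],
  [1,0,-0.01,0.01,0],
])

```text
time: 15.58
ee_pos: [0.547, -0.2403, 0.0502]
eef_rot: [0.971, 0.24, -0.006, -0.002]
ft_force: [1.8, -2.8, -1.1]
width: 0.0426
```

```bash
cat >> h.py <<'E'
def ff():
    s=read_state();R=Ro.from_quat(s["eef_rot"]).as_matrix();print("F tool",np.round(R.T@s["ft_force"],1),"M tool",np.round(R.T@s["torque"],2))
E
python3 - <<'E'
from h import *
st();ff()
E
```

```text
t 15.58 p [ 0.547  -0.2403  0.0502] yaw 27.76 F [ 1.8 -2.8 -1.1] w 0.0426 Z [-0.012  0.002 -1.   ]
F tool [0.3 3.3 1. ] M tool [-0.65  0.27  0.05]
```

>>> carry_out([
  [1,0,-0.01,0.03,0],
  [1,0,-0.01,0.03,0],
  [1,0,-0.01,0.03,0],
  [1,0,-0.01,0.03,0],
])

```text
time: 15.92
ee_pos: [0.547, -0.2403, 0.0497]
eef_rot: [0.971, 0.239, -0.006, -0.001]
ft_force: [-3.7, -1.8, 10.5]
width: 0.0429
```

Run:
```python
from h import *
st();ff();camera("top");st();ff();camera("top");st();ff()
```

```text
t 15.92 p [ 0.547  -0.2403  0.0497] yaw 27.7 F [-3.7 -1.8 10.5] w 0.0429 Z [-0.011 -0.001 -1.   ]
F tool [ -4.2  -0.2 -10.5] M tool [ 0.08 -0.5  -0.05]
t 15.97 p [ 0.547  -0.2403  0.0497] yaw 27.7 F [-2.7 -1.3  9.8] w 0.043 Z [-0.011 -0.001 -1.   ]
F tool [-3.1 -0.2 -9.8] M tool [ 0.07 -0.56  0.05]
t 16.02 p [ 0.547  -0.2404  0.0497] yaw 27.7 F [-4.3 -2.4 10.3] w 0.0431 Z [-0.011 -0.001 -1.   ]
F tool [ -5.    0.1 -10.3] M tool [ 0.09 -0.53 -0.05]
```

>>> carry_out([
  [1,-0.03,-0.02,0.03,-0.02],
  [1,-0.01,-0.02,0.04,0],
  [1,-0.01,-0.02,0.04,0],
  [1,-0.01,-0.02,0.04,0],
])

```text
time: 16.35
ee_pos: [0.5466, -0.2406, 0.0492]
eef_rot: [0.971, 0.24, -0.004, 0.002]
ft_force: [-1.8, -0.9, 13.4]
width: 0.0427
```

Run:
```python
from h import *
st();ff();camera("top");ff();camera("top");ff()
```

```text
t 16.35 p [ 0.5466 -0.2406  0.0492] yaw 27.72 F [-1.8 -0.9 13.4] w 0.0427 Z [-0.006 -0.005 -1.   ]
F tool [ -2.1  -0.  -13.4] M tool [ 0.04 -0.47  0.06]
F tool [ -2.9   0.6 -13.1] M tool [ 0.06 -0.37  0.16]
F tool [ -2.9   0.9 -12.5] M tool [-0.06 -0.35  0.11]
```

Run:
```python
from h import *
a=camera("wrist");b=camera("scene")
m=np.hstack([cv2.resize(a[:340,150:370],(400,600)),cv2.resize(b[125:215,150:240],(400,600))[:, :]])
m=np.hstack([cv2.resize(a[60:225,180:332],(400,434)),cv2.resize(b[130:200,165:235],(400,400))[:434] if 0 else cv2.copyMakeBorder(cv2.resize(b[130:200,165:235],(400,400),interpolation=cv2.INTER_CUBIC),0,34,0,0,0)])
cv2.imwrite("pics/f.png",m);ff()
```

```text
F tool [ -3.3  -0.2 -13.1] M tool [-0.06 -0.43  0.14]
```

View pics/f.png

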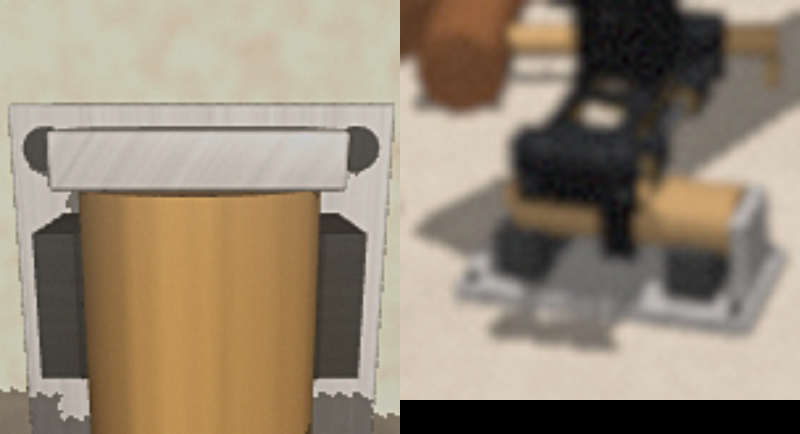

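The crops show the boiler down in both V-blocks, with its back rim (y≈194) at the stop's edge (y≈188) and square to it. I'll do one final press with a bit more push to the stop.

>>> carry_out([
  [1,-0.02,-0.04,0.04,0],
  [1,-0.02,-0.04,0.045,0],
  [1,-0.01,-0.04,0.045,0],
])

```text
time: 16.8
ee_pos: [0.5464, -0.2407, 0.0489]
eef_rot: [0.971, 0.239, -0.001, 0.005]
ft_force: [-1.3, -5.0, 13.2]
width: 0.0432
```

Run:
```python
from h import *
st();ff();camera("top");ff();camera("top");ff();camera("top");st();ff()
```

```text
t 16.8 p [ 0.5464 -0.2407  0.0489] yaw 27.61 F [-1.3 -5.  13.2] w 0.0432 Z [ 0.   -0.01 -1.  ]
F tool [ -3.5   4.  -13.2] M tool [-0.25 -0.57  0.05]
F tool [ -3.3   3.2 -10.6] M tool [-0.49 -0.28  0.1 ]
F tool [ -2.6   3.5 -11.4] M tool [-0.46 -0.3   0.08]
t 16.95 p [ 0.5463 -0.2407  0.0489] yaw 27.61 F [ 0.1 -3.8 11.4] w 0.0427 Z [ 0.   -0.01 -1.  ]
F tool [ -1.8   3.5 -11.3] M tool [-0.44 -0.29  0.11]
```

>>> carry_out([
  [1,-0.01,-0.03,0.05,0],
  [1,-0.01,-0.03,0.06,0],
], force=60)

```text
time: 17.12
ee_pos: [0.5464, -0.2407, 0.0487]
eef_rot: [0.971, 0.238, -0.0, 0.006]
ft_force: [-5.6, -1.9, 22.2]
width: 0.0425
```

Run:
```python
from h import *
st();ff()
for i in range(5): camera("top");ff()
st()
```

```text
t 17.12 p [ 0.5464 -0.2407  0.0487] yaw 27.54 F [-5.6 -1.9 22.2] w 0.0425 Z [ 0.003 -0.013 -1.   ]
F tool [ -5.9  -0.6 -22.1] M tool [ 0.45 -1.06 -0.02]
F tool [ -5.    0.2 -17.8] M tool [ 0.2  -0.76  0.01]
F tool [ -4.7   0.6 -18.3] M tool [ 0.28 -0.86  0.05]
F tool [ -4.4   0.1 -17.4] M tool [ 0.27 -0.86 -0.03]
F tool [ -4.5  -0.2 -17.7] M tool [ 0.27 -0.86  0.1 ]
F tool [ -5.3   0.4 -18.7] M tool [ 0.32 -0.86  0.05]
t 17.37 p [ 0.5463 -0.2407  0.0488] yaw 27.55 F [-4.6 -2.6 18.7] w 0.0427 Z [ 0.003 -0.013 -1.   ]
```

>>> carry_out([
  [1,-0.03,-0.04,0.045,0],
  [1,-0.02,-0.04,0.05,0],
])

```text
time: 17.53
ee_pos: [0.5463, -0.2407, 0.0488]
eef_rot: [0.971, 0.238, 0.002, 0.009]
ft_force: [-0.5, -3.5, 12.5]
width: 0.0425
```

Run:
```python
from h import *
st();ff()
for i in range(6): camera("top");ff()
st()
```

```text
t 17.53 p [ 0.5463 -0.2407  0.0488] yaw 27.5 F [-0.5 -3.5 12.5] w 0.0425 Z [ 0.008 -0.016 -1.   ]
F tool [ -2.1   3.1 -12.4] M tool [-0.41 -0.31  0.01]
F tool [ -0.6   3.4 -11.7] M tool [-0.49 -0.11  0.01]
F tool [ -1.2   2.8 -11.6] M tool [-0.43 -0.15 -0.02]
F tool [ -1.6   3.3 -11. ] M tool [-0.38 -0.17  0.05]
F tool [ -1.5   2.6 -11.1] M tool [-0.4  -0.15  0.02]
F tool [ -1.7   2.7 -12.1] M tool [-0.35 -0.18 -0.04]
F tool [ -0.9   3.3 -11.7] M tool [-0.46 -0.15  0.02]
t 17.83 p [ 0.5463 -0.2407  0.0488] yaw 27.5 F [ 0.6 -3.1 11.8] w 0.0427 Z [ 0.008 -0.016 -1.   ]
```

>>> carry_out([
  [1,-0.02,-0.04,0.06,0],
  [1,-0.02,-0.04,0.06,0],
])

```text
time: 18.0
ee_pos: [0.5463, -0.2408, 0.0487]
eef_rot: [0.971, 0.237, 0.004, 0.011]
ft_force: [-1.7, -2.8, 18.0]
width: 0.0428
```

Run:
```python
from h import *
st();ff()
for i in range(6): camera("top");ff()
st()
```

```text
t 18.0 p [ 0.5463 -0.2408  0.0487] yaw 27.46 F [-1.7 -2.8 18. ] w 0.0428 Z [ 0.012 -0.019 -1.   ]
F tool [ -2.8   2.1 -17.9] M tool [ 0.05 -0.8  -0.01]
F tool [ -2.6   1.1 -15.3] M tool [-0.06 -0.54 -0.01]
F tool [ -2.9   1.  -15.9] M tool [-0.06 -0.61  0.01]
F tool [ -3.3   2.2 -16.1] M tool [-0.02 -0.62 -0.04]
F tool [ -2.8   2.3 -16. ] M tool [-0.05 -0.66 -0.06]
F tool [ -2.6   2.  -16. ] M tool [-0.01 -0.67  0.  ]
F tool [ -2.7   3.2 -16.6] M tool [ 0.03 -0.63 -0.02]
t 18.3 p [ 0.5463 -0.2408  0.0488] yaw 27.46 F [-1.1 -3.8 16.7] w 0.0425 Z [ 0.012 -0.019 -1.   ]
```

Run:
```python
from h import *
a=camera("wrist");b=camera("scene")
m=np.hstack([cv2.resize(a[60:225,180:332],(400,434)),cv2.copyMakeBorder(cv2.resize(b[130:200,165:235],(400,400),interpolation=cv2.INTER_CUBIC),0,34,0,0,0)])
cv2.imwrite("pics/g.png",m);ff()
```

```text
F tool [ -2.4   1.5 -17. ] M tool [-0.01 -0.68 -0.03]
```

View pics/g.png

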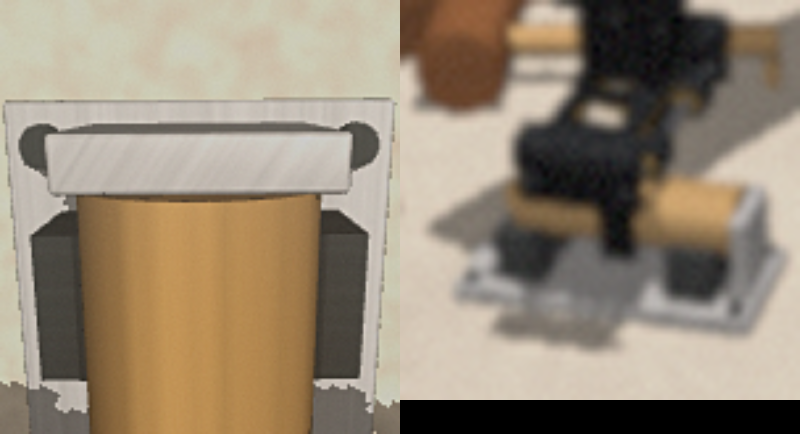

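The boiler sits in both V-blocks, with its back at the stop (rim y≈200, stop edge y≈192) and square to it. The push is holding steady, so I'm handing in.

Run:
```python
from h import *
print(close_job());st()
```

```text
the job is handed in; nothing more can be done
None
the job is handed in; nothing more can be done
```

I moved the boiler from the rack's middle lane to the jig and laid it in both V-blocks with its flat back end against the stop. I handed the job in at about 18.4 s, with the gripper still holding it pressed there at a grip setting of 60 N.

**Last checks:**
- **Press:** about 16–17 N downwards on the wrist sensor, with single readings 15–17 N. That is slightly above the 15 N asked. During tuning it briefly reached about 22 N.
- **Both sides of the V:** a sideways imbalance of about 2.5 N remained. By the force balance both sides bear, though not quite equally.
- **Both V-blocks:** the moment about the jaw axis was close to zero, so both blocks carry load.
- **Stop:** about 1–3 N towards it. The last crops show the back rim at the stop face and square to it.

**What was off:** the tool's tilt drifted by about 3° along the boiler between grasping and the final press. The boiler pivoted in the pads rather than lifting out of the V.

**Other things on the bench:** the other two pieces were still in their lanes when I lifted the boiler clear. I saw no contact with anything else, but I did not check the whole bench again at the end.

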